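Clear the sprung plate and hold it level with the rails

ROBOT

A 7-joint arm with a two-finger parallel gripper is mounted at the origin on a cart in front of the work surface, level with it; the furniture and walls round the work are solid. World frame = base frame: x ahead of the robot, y to its left, z up, the work surface at z = 0. Lengths are in m, angles in rad, forces in N, time in s.
With the tool pointing down it reaches from about 0.35 to 0.9 m from the base axis. Payload 7.2 kg.
Tool frame: the origin (TCP) lies at the very end of the fingers, on their centre line; the grasp point (between the pads) lies 19 mm behind it (pinch_z is the distance from the TCP to the grasp point, in m); z points along the fingers, y is the line along which they close (so a half turn about z gives the same grasp; the last joint's range is limited). The gripper opens to 88 mm and grips with 3 to 60 N. Pads are 20 mm wide; open, the fingers measure 115 mm over their backs; the gripper's body (75 mm by 178 mm) begins 61 mm behind the grasp point.
Start: joints at [-1.389, 0.411, -0.013, 1.596, 0.006, 1.134, -0.082], TCP at [0.155, 0.606, 0.223] pointing down, gripper open.
Joint ranges: [-2.95, 2.95], [-0.29, 1.99], [-1.47, 1.44], [0.14, 2.54], [-1.03, 4.17], [0.13, 1.85], [-2.86, 2.86]. Speed limits (rad/s): [2.39, 2.39, 3.01, 3.01, 3.14, 3.14, 3.14].

INTERFACE

Orientations are given as a rotation vector (axis times angle).
In Python, from workcell import * gives the robot as it stands. The module is installed in compiled form; this text tells all that it offers.
- The arm moves only by the tool servo_tool, never from a script. Its arguments are lists of equal length, an entry for each row: "xyz": the shift along the tool's x, y, z each as a share of 0.02 m, from -1 to 1, a list of three; "twist": the turn, a rotation vector about the tool's x, y, z each as a share of 6 degrees, from -1 to 1, a list of three. In form: {"xyz": [[tx, ty, tz], ...], "twist": [[wx, wy, wz], ...]}. A call has 1 to 10 rows; each row shifts and turns the commanded pose from where the row before left it, along the tool's axes as they then stand; what a row does not reach is not made up. A row lasts 1/12 s, in which the tool goes at most 41.7 mm and 7.16 degrees, less where a joint would pass 70% of its speed; a pose out of reach is approached as far as the arm can. A call with a number of a shift or a turn outside -1 to 1 is refused whole. A call with a gripper value outside its range is refused whole. "claw" is the closure, from -1 (fully open) to 1 (shut), set as the call begins (left out, the last holds). The fingers move at their own pace and stop on an object; "grip_force" is the grip in N (left out, the last holds). Time passes only in rows, so rows that do not move let the fingers close. It gives the time, the measured TCP pose, the force, the opening and the grip force at its end, in the units of the state.
- get_obs(): the state, without advancing time (a new reading comes with each control period).
- get_image(name): name is "scene" or "top" or "wrist"; returns a dict with "img" (384x512x3 uint8, red, green, blue), "fx", "fy", "cx", "cy" (pixels), "T" (4x4, takes a point from camera to world coordinates); the wrist camera has in their place "T_tool_cam" (4x4, takes a point from camera to tool coordinates, whose origin is the TCP and whose axes are the flange's). Camera axes: x right, y down, z forward; pixel columns grow to the right and rows downward; lengths in m; the calibration is good to about 2 mm. The wrist camera is an equidistant fisheye: a pixel r from the principal point sees the ray r / f radians off the axis. A picture is of the moment at which its call begins: read the wrist's pose just before it. There is no depth.
- finish_job(): hands the job in; it is judged then, once.
The state is a dict: "time_s": time; "joint_positions": joint angles; "joint_vel": joint speeds; "joint_efforts": joint torques, N m; "tcp_pos": TCP position; "tcp_rot": TCP orientation; "contact_force": force on the tool from outside, world axes, zero at the start; "ft_torque": the same for the moment, N m; "grip_width": finger opening in m; "finger_force": force on a finger pad.
Only numpy, scipy, OpenCV 4.12 (cv2) and the standard library are available. Lean on these libraries where they do the work, as an engineer would, in place of code of your own. Each camera call takes 0.05 s, during which the arm holds its last target. There are 200 camera calls.

TASK

Pick up the white scraper block by its ridge and, with the block, wipe the three loose metal chips off the sprung plate of the fixture into the chip tray at the plate's end, keeping your fingers off the chips. Then set the flat underside of the block on the cleared plate, press the plate down until its top is level with the tops of the two side rails (not just down to its stop), and finish while holding it there with the block still gripped, so that a colleague can tighten the lock screw. Leave the beaker, the tubing cutter and the loose screw cap where they are.

Things in the scene. Friction and masses are not known exactly. Their poses are not given: they have to be found in the camera images.
- fixture: Fixture fixed on the bench, place and yaw vary: aluminium base (156 x 262 x 12 mm) with a sprung steel plate, a rail along each side of it and a chip tray at its +y end. Origin on the bench, 4 mm (+y) from under the plate's middle; x across the plate, y along it to the tray, z up. At the -y end a 33 mm high wall and a black lock-screw knob (24 mm thick, reaching y = -116 mm).
- plate_top (a point): Middle of the sprung plate's top face; moves with the plate; axes of the fixture. Flat dark steel plate 116 (x) x 150 (y) x 12 mm, all edges free: its edge over the tray is 75 mm from here in +y. At rest its top is 52 mm above the bench, 12 mm above the rails' tops.
- plate (a joint): Travel of the sprung plate straight down, m: 0 at rest (up), 0.012 when its top is level with the rails' tops, 0.022 at its lower stop. It guides itself and does not tilt. It starts to sink at about 5 N and needs 0.5 N more for each mm: about 11 N at level; it springs back up when let go.
- rail_level (a point): Fixed point at the height of the rails' tops (40 mm above the bench), in the plate's middle: plate_top is to be held level with it. The rails are 16 mm wide bars along y, their middles 70 mm to either side in x, 3 mm of gap beside the plate, from 84 mm before to 72 mm past this point in y.
- tray_floor (a point): Middle of the floor of the open chip tray, 12 mm above the bench; axes of the fixture. Inside it is 146 mm (x) x 93 mm (y), rim 34 mm above the bench; it begins right below the plate's +y edge.
- scraper: White plastic scraper block, loose, 0.13 to 0.25 kg, standing on its flat underside (origin: its centre; z up). Foot 100 (x) x 44 (y) x 20 mm high with upright sides, square at the bottom. On top, along x, a ridge 64 mm long and 20 mm thick (y), from 20 to 61 mm above the underside: grip it across its thickness.
- chip_a: A loose steel chip (L-shaped offcut), about 12 x 12 mm and 8 mm high, 11 g, lying on the sprung plate, within 32 mm of the plate's middle in x and between 10 mm short of and 52 mm beyond the plate's middle in y. Origin at the centre of its underside.
- chip_b: A loose steel chip (cross-shaped offcut), about 12 x 12 mm and 9 mm high, 11 g, lying on the sprung plate, within 32 mm of the plate's middle in x and between 10 mm short of and 52 mm beyond the plate's middle in y. Origin at the centre of its underside.
- chip_c: A loose steel chip (blunt square offcut), about 12 x 12 mm and 8 mm high, 11 g, lying on the sprung plate, within 32 mm of the plate's middle in x and between 10 mm short of and 52 mm beyond the plate's middle in y. Origin at the centre of its underside.
- beaker: Bystander: small clear beaker, 46 mm across, 58 mm high, on the bench beyond the tray. Origin at the centre of its underside.
- tubing_cutter: Bystander: tubing cutter, 25 x 62 x 15 mm, lying on the bench to the right of the scraper block. Origin at the centre of its underside.
- screw_cap: Bystander: ribbed screw cap, 30 mm across, 16 mm high, on the bench behind the scraper block. Origin at the centre of its underside.
Mind the look-alikes: they are no part of the job. Of the things that look like the scraper, take the one that is nearest to the robot's base at the start.

How it is judged:
On the way, in this order (a step that is already met when the one before it is completed fails the run):
1. the scraper block is gripped and lifted off the bench (contact force between the fingers and scraper above 2 N and height (world z) of scraper above 0.02 m), for 0.2 s.
2. with the block in the gripper, all three chips lie in the chip tray (contact force between the fingers and scraper above 2 N and x of chip_a in the frame of fixture between -0.075 and 0.075 m and y of chip_a in the frame of fixture between 0.07 and 0.17 m and height (world z) of each of chip_a, chip_b, chip_c below 0.032 m and x of chip_b in the frame of fixture between -0.075 and 0.075 m and y of chip_b in the frame of fixture between 0.07 and 0.17 m and x of chip_c in the frame of fixture between -0.075 and 0.075 m and y of chip_c in the frame of fixture between 0.07 and 0.17 m), for 0.2 s.
At the end, for the whole second after the job is handed in: The plate's top is held within 3 mm of the rails' tops (travel 9 to 15 mm), still, by the scraper block standing upright (within 0.1 rad) on the plate and gripped in the fingers; the block presses with more than 5 N, gripper and arm do not touch the fixture; all three chips lie in the chip tray (all of step 2 and value of joint plate between 0.009 and 0.015 m and velocity of joint plate between -0.01 and 0.01 m/s and contact force between scraper and fixture above 5 N and angle between scraper's own z axis and vertical below 0.1 rad and contact force between each of the fingers, the arm and fixture below 0.5 N and x of scraper in the frame of plate_top between -0.058 and 0.058 m and y of scraper in the frame of plate_top between -0.075 and 0.075 m); the arm keeps its last pose, push and grip.
It fails at once if the fingers touch a chip (contact force between the fingers and chip_a above 0.5 N or contact force between the fingers and chip_b above 0.5 N or contact force between the fingers and chip_c above 0.5 N).
It fails at once if the beaker is moved more than 20 mm (distance of beaker from where it was at the start of the episode above 0.02 m).
It fails at once if the tubing cutter is moved more than 20 mm (distance of tubing_cutter from where it was at the start of the episode above 0.02 m).
It fails at once if the screw cap is moved more than 20 mm (distance of screw_cap from where it was at the start of the episode above 0.02 m).
It also fails if it takes over 45 s, if anything falls off the work surface, if the arm or the gripper's body presses on something with over 40 N, if the wrist force passes 120 N, or if a joint passes its speed limit or range.

## Working session

There is one attempt and no reset: what is moved stays moved. The work goes in short steps, Python scripts to look and compute and a tool call to move; the robot and the scene stay as the last step left them, time stands still between calls to the robot, and variables do not carry over. Pictures are saved under pics/ and viewed, at most 10 in all, crops included, and the job is handed in when it is done.

Besides the shell and the picture viewer there is one more tool, called after "Emit:" as name(argument=value, ...) on one line, values as JSON. servo_tool: Moves the arm, as the interface text tells. Its arguments: {"type":"object","properties":{"xyz":{"type":"array"},"twist":{"type":"array"},"claw":{"type":"number"},"grip_force":{"type":"number"}},"required":["xyz","twist"]}

```bash
mkdir -p pics; cat > h.py <<'E'
import numpy as np, cv2
from workcell import *
def snap(n,f):
    d=get_image(n); cv2.imwrite(f'pics/{f}.png',d['img'][:,:,::-1]); np.save(f'pics/{f}.npy',d,allow_pickle=True); return d
def ray(d,u,v,z):
    T=np.array(d['T']); r=T[:3,:3]@np.array([(u-d['cx'])/d['fx'],(v-d['cy'])/d['fy'],1]); o=T[:3,3]
    return o+r*(z-o[2])/r[2]
def load(f): return np.load(f'pics/{f}.npy',allow_pickle=True).item()
E
python3 - <<'E'
from h import *
o=get_obs(); print(o)
a=snap('top','top0'); b=snap('scene','sc0')
print(a['T'],a['fx'],b['T'])
cv2.imwrite('pics/both.png',cv2.resize(np.hstack([a['img'],b['img']])[:,:,::-1],(800,300)))
E
```

```text
{'time_s': 0.0, 'joint_positions': array([-1.38920306,  0.41191568, -0.0126958 ,  1.59701075,  0.00560088,
        1.13429585, -0.08218326]), 'joint_vel': array([ 7.57929247e-04,  1.28136180e-03, -2.65144885e-04, -5.41817865e-04,
       -7.83752967e-04,  5.18318750e-04,  5.23353706e-07]), 'joint_efforts': array([ 8.66899700e-04, -5.87961388e+01,  6.42438624e-01, -2.91067779e+01,
       -5.37652010e-02,  1.86939683e-02,  1.54813424e-04]), 'tcp_pos': array([0.1544306 , 0.60511411, 0.22181296]), 'tcp_rot': array([-3.91303437e-01, -3.11704729e+00,  2.50078732e-03]), 'contact_force': array([ 0.06168423,  0.48170969, -0.09454055]), 'ft_torque': array([-0.0875343 , -0.00575023,  0.03146309]), 'finger_force': 0.0, 'grip_width': 0.088071681563482}
[[-0.02302902 -0.98620034  0.16394683  0.35726459]
 [-0.99973013  0.02221613 -0.00679032 -0.02958932]
 [ 0.00305435 -0.16405896 -0.98644581  1.67780131]
 [ 0.          0.          0.          1.        ]] 402.5626700235757 [[ 0.85001031 -0.3246223   0.41485278  0.09739725]
 [-0.52648362 -0.49775693  0.68924091 -0.88189103]
 [-0.01724713 -0.80427507 -0.59400685  0.79241499]
 [ 0.          0.          0.          1.        ]]
```

View pics/top0.png

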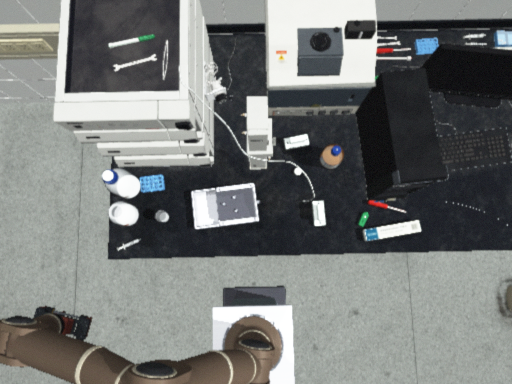

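View pics/sc0.png

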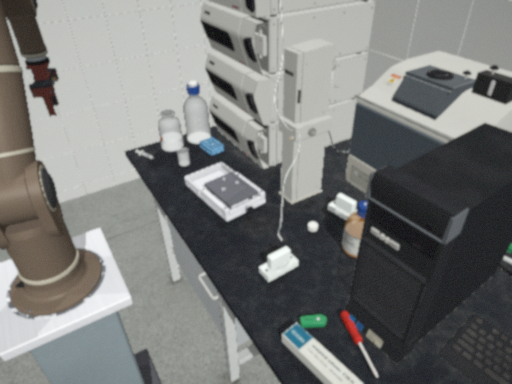

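Top view: the blocks that could be the scraper are at (319,213) and (297,142). Other white objects are the cap at (297,171) and the carton at (392,231). The block at (319,213) is nearest the base, so I choose it. The green tubing cutter at (364,218) lies to its right, which fits the description. Next is a close crop to check the choice.

```bash
python3 - <<'E'
from h import *
d=load('top0'); i=d['img'][:,:,::-1]
A=cv2.resize(i[178:236,185:265],(800,580),interpolation=cv2.INTER_CUBIC)
B=cv2.resize(i[192:234,295:340],None,fx=8,fy=8,interpolation=cv2.INTER_CUBIC)
s=load('sc0')['img'][:,:,::-1]
C=cv2.resize(s[155:225,175:275],None,fx=4,fy=4,interpolation=cv2.INTER_CUBIC)
D=cv2.resize(s[240:290,250:310],None,fx=4,fy=4,interpolation=cv2.INTER_CUBIC)
c=np.zeros((600,800,3),np.uint8)
c[:290,:400]=cv2.resize(A,(400,290)); c[300:300+280,:400]=C
c[:336,420:780]=B; c[350:550,420:660]=D
cv2.imwrite('pics/crop.png',c)
print(ray(d,319,213,0.03),ray(d,297,142,.03),ray(d,225,205,.05))
E
```

```text
[ 0.51751999 -0.28346289  0.03      ] [ 0.8205725  -0.20465809  0.03      ] [0.55688047 0.10053132 0.05      ]
```

View pics/crop.png

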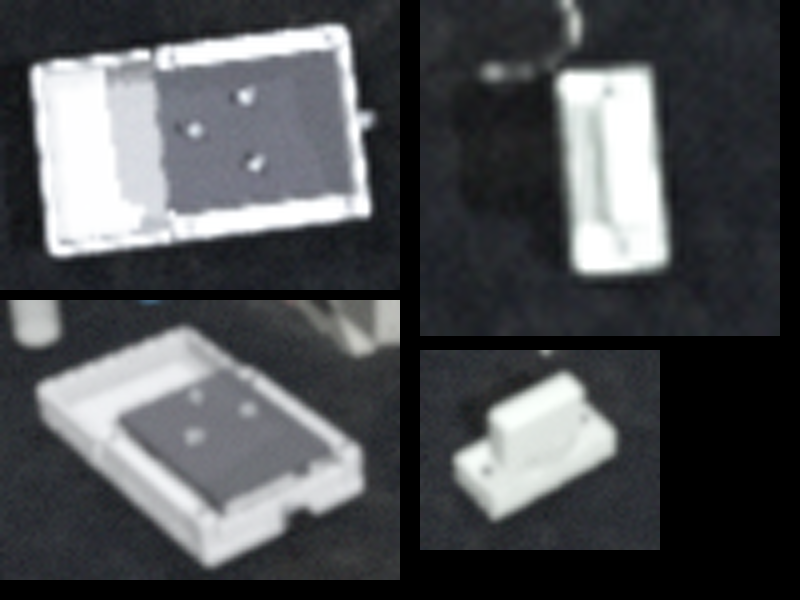

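```bash
python3 - <<'E'
from h import *
from scipy.spatial.transform import Rotation as R
d=load('top0'); i=d['img'].astype(int)
w=(i.min(2)>110).astype(np.uint8)
m=np.zeros_like(w); m[192:234,308:335]=w[192:234,308:335]
n,l,st,c=cv2.connectedComponentsWithStats(m); k=1+np.argmax(st[1:,4]); 
pts=np.argwhere(l==k)[:,::-1].astype(np.float32)
P=np.array([ray(d,u,v,.02)[:2] for u,v in pts],np.float32)
r=cv2.minAreaRect(P); print('scraper',r)
# fixture: crop px -> full px
f=lambda x,y:(185+x/5-.4,178+y/5-.4)
# plate corners z=.052 (tray-side edges), base
for nm,x,y,z in [('plTR',343,58,.04),('plBR',357,197,.04),('plTL',156,66,.052),('plBL',168,213,.052),('chip1',246,97,.056),('chip2',195,130,.056),('chip3',256,162,.056),('knob',367,118,.03),
 ('trayTL',32,66,.034),('trayBL',52,255,.034),('railTL',158,60,.04),('railBL',172,230,.04)]:
    print(nm,ray(d,*f(x,y),z).round(4))
for nm,u,v,z in [('beaker',162,216,.03),('cap',297,171,.016),('cutter',364,218,.015)]: print(nm,ray(d,u,v,z).round(3))
o=get_obs(); print(R.from_rotvec(o['tcp_rot']).as_matrix().round(3))
E
```

```text
scraper ((0.5199550986289978, -0.2837458848953247), (0.1047447919845581, 0.04875601455569267), 3.13742733001709)
plTR [ 0.621  -0.0154  0.04  ]
plBR [ 0.5061 -0.0244  0.04  ]
plTL [0.6159 0.1374 0.052 ]
plBL [0.4955 0.1284 0.052 ]
chip1 [0.5881 0.064  0.056 ]
chip2 [0.562  0.1057 0.056 ]
chip3 [0.5348 0.0566 0.056 ]
knob [ 0.572  -0.0341  0.03  ]
trayTL [0.6211 0.2417 0.034 ]
trayBL [0.465  0.2246 0.034 ]
railTL [0.6228 0.137  0.04  ]
railBL [0.4826 0.1264 0.04  ]
beaker [0.52  0.361 0.03 ]
cap [ 0.698 -0.201  0.016]
cutter [ 0.494 -0.471  0.015]
[[-0.969  0.247 -0.   ]
 [ 0.247  0.969 -0.001]
 [-0.    -0.001 -1.   ]]
```

Emit:
servo_tool(xyz=[[-0.96,-0.83,0],[-0.96,-0.83,0],[-0.96,-0.83,0],[-0.96,-0.83,0],[-0.96,-0.83,0],[-0.96,-0.83,0],[-0.96,-0.83,0],[-0.96,-0.83,0],[-0.96,-0.83,0]], twist=[[0,0,0],[0,0,0],[0,0,0],[0,0,0],[0,0,0],[0,0,0],[0,0,0],[0,0,0],[0,0,0]], claw=-1)

```text
time_s: 0.85
tcp_pos: [0.2855, 0.4168, 0.2224]
tcp_rot: [-0.391, -3.117, 0.001]
contact_force: [0.3, 0.7, 0.4]
grip_width: 0.0879
finger_force: 0.0
```

Emit:
servo_tool(xyz=[[-0.96,-0.83,0],[-0.96,-0.83,0],[-0.96,-0.83,0],[-0.96,-0.83,0],[-0.96,-0.83,0],[-0.96,-0.83,0],[-0.96,-0.83,0],[-0.96,-0.83,0]], twist=[[0,0,0],[0,0,0],[0,0,0],[0,0,0],[0,0,0],[0,0,0],[0,0,0],[0,0,0]])

```text
time_s: 1.52
tcp_pos: [0.4014, 0.2502, 0.2225]
tcp_rot: [-0.391, -3.117, 0.0]
contact_force: [0.5, 0.1, 0.3]
grip_width: 0.0875
finger_force: 0.0
```

Emit:
servo_tool(xyz=[[-0.5,-0.97,0],[-0.5,-0.97,0],[-0.5,-0.97,0],[-0.5,-0.97,0],[-0.5,-0.97,0],[-0.5,-0.97,0],[-0.5,-0.97,0],[-0.5,-0.97,0],[-0.5,-0.97,0],[-0.5,-0.97,0]], twist=[[0,0,0],[0,0,0],[0,0,0],[0,0,0],[0,0,0],[0,0,0],[0,0,0],[0,0,0],[0,0,0],[0,0,0]])

```text
time_s: 2.35
tcp_pos: [0.4498, 0.0377, 0.2225]
tcp_rot: [-0.391, -3.117, -0.0]
contact_force: [0.4, -0.4, -0.6]
grip_width: 0.0876
finger_force: 0.0
```

```bash
python3 - <<'E'
from h import *
snap('top','top0b')
o=get_obs(); print(o['tcp_pos'],o['tcp_rot'],abs(o['joint_vel']).max())
d=snap('wrist','w0'); np.save('pics/w0_o.npy',o,allow_pickle=True); print(d['T_tool_cam'],d['fx'],d['cx'],d['cy'])
E
```

```text
[0.45059563 0.03340896 0.22269997] [ 3.97484527e-01  3.11565078e+00 -2.38862968e-03] 0.11573692627552898
[[-1.85598540e-03 -9.52129750e-01 -3.05688557e-01  8.54151317e-02]
 [ 9.99998275e-01 -1.79143348e-03 -4.91693552e-04 -9.05200840e-05]
 [-7.94646558e-05 -3.05688942e-01  9.52131432e-01 -1.61871043e-01]
 [ 0.00000000e+00  0.00000000e+00  0.00000000e+00  1.00000000e+00]] 297.3186396354542 255.4437356395341 194.17182912448132
```

View pics/w0.png

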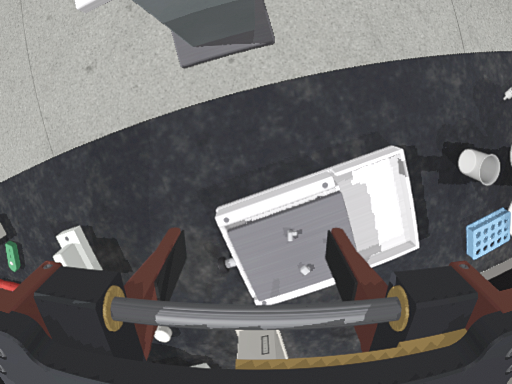

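Emit:
servo_tool(xyz=[[-0.5,-0.97,0],[-0.5,-0.97,0],[-0.5,-0.97,0],[-0.5,-0.97,0],[-0.5,-0.97,0],[-0.5,-0.97,0],[-0.5,-0.97,0],[-0.5,-0.97,0],[-0.5,-0.97,0],[-0.5,-0.97,0]], twist=[[0,0,0],[0,0,0],[0,0,0],[0,0,0],[0,0,0],[0,0,0],[0,0,0],[0,0,0],[0,0,0],[0,0,0]])

```text
time_s: 3.28
tcp_pos: [0.4991, -0.1739, 0.2223]
tcp_rot: [-0.39, -3.117, -0.001]
contact_force: [0.4, -0.1, -0.0]
grip_width: 0.0879
finger_force: 0.0
```

Emit:
servo_tool(xyz=[[-0.5,-0.97,0],[-0.5,-0.97,0],[-0.5,-0.97,0],[-0.5,-0.97,0],[-0.5,-0.97,0],[0,0,0],[0,0,0],[0,0,0],[0,0,0]], twist=[[0,0,0],[0,0,0],[0,0,0],[0,0,0],[0,0,0],[0,0,-0.97],[0,0,-0.97],[0,0,-0.96],[0,0,0]])

```text
time_s: 4.03
tcp_pos: [0.5236, -0.2794, 0.2221]
tcp_rot: [0.092, -3.14, -0.001]
contact_force: [0.2, -0.4, -0.3]
grip_width: 0.0879
finger_force: 0.0
```

The wrist view shows the fixture with chips at about (292,235) and (305,270), the knob at (231,262) and the tray to the right at (385,200). The scraper is at (75,250). I'm now above the scraper and will check its alignment.

```bash
cat >> h.py <<'E'
from scipy.spatial.transform import Rotation as R
def wray(d,o,u,v,z):
    a=np.array([u-d['cx'],v-d['cy']]); r=np.hypot(*a); t=r/d['fx']
    k=np.array([*(a/max(r,1e-9)*np.sin(t)),np.cos(t)])
    C=np.array(d['T_tool_cam']); W=np.eye(4); W[:3,:3]=R.from_rotvec(o['tcp_rot']).as_matrix(); W[:3,3]=o['tcp_pos']
    T=W@C; q=T[:3,:3]@k; return T[:3,3]+q*(z-T[2,3])/q[2]
E
python3 - <<'E'
from h import *
o=get_obs(); d=snap('wrist','w1'); np.save('pics/w1_o.npy',o,allow_pickle=True); print(o['tcp_pos'],o['tcp_rot'])
w=load('w0'); p=np.load('pics/w0_o.npy',allow_pickle=True).item()
for nm,u,v,z in [('wallcorner -x',218,211,.033),('tray -x+y',403,148,.034),('tray +x+y',418,246,.034),('wall +x',258,304,.033),('chip',292,235,.056),('chip',305,270,.056),('plate -x+y',335,193,.052),('knob',231,262,.03)]:
    print(nm,wray(w,p,u,v,z).round(4))
E
```

```text
[ 0.52356669 -0.2794073   0.22214227] [ 9.24247816e-02 -3.13962946e+00 -1.34189220e-03]
wallcorner -x [ 0.487  -0.0259  0.033 ]
tray -x+y [0.4644 0.2263 0.034 ]
tray +x+y [0.6163 0.2396 0.034 ]
wall +x [ 0.6442 -0.0138  0.033 ]
chip [0.5324 0.058  0.056 ]
chip [0.5873 0.0642 0.056 ]
plate -x+y [0.494  0.1204 0.052 ]
knob [ 0.5649 -0.0319  0.03  ]
```

View pics/w1.png

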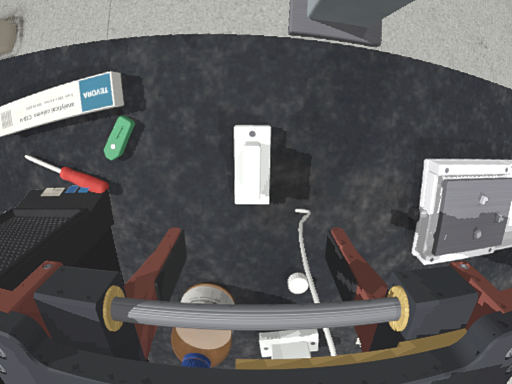

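```bash
python3 - <<'E'
from h import *
d=load('w1'); o=np.load('pics/w1_o.npy',allow_pickle=True).item()
i=d['img'].astype(int); m=np.zeros(i.shape[:2],bool); m[118:212,225:280]=i.min(2)[118:212,225:280]>140
P=np.array([wray(d,o,u,v,.02)[:2] for v,u in np.argwhere(m)],np.float32); print(cv2.minAreaRect(P))
for u,v in [(247,142),(261,142)]: print(wray(d,o,u,v,.061))
c=cv2.resize(d['img'][115:270,225:512,::-1],None,fx=2.78,fy=2.78,interpolation=cv2.INTER_CUBIC); cv2.imwrite('pics/w1c.png',c)
E
```

```text
((0.5170043110847473, -0.2842962145805359), (0.10119147598743439, 0.044456977397203445), 2.3061177730560303)
[ 0.48258591 -0.29078151  0.061     ]
[ 0.48172674 -0.27553027  0.061     ]
```

View pics/w1c.png

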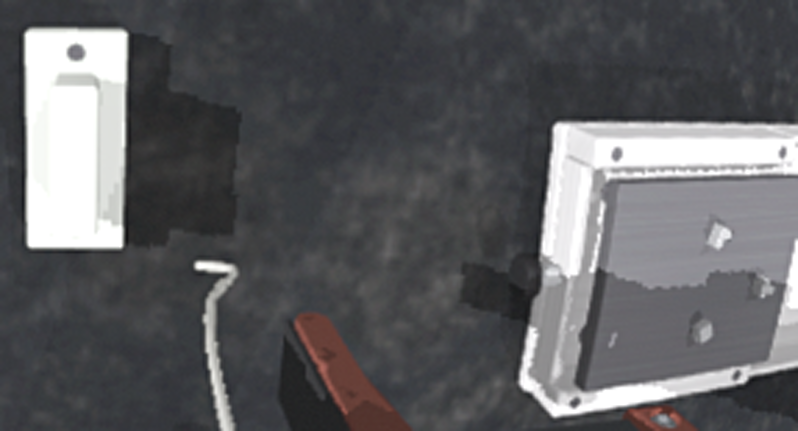

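The crop confirms the choice: a white block with a ridge, centre (0.517, -0.284) and yaw 2.3°. Descending to grasp.

Emit:
servo_tool(xyz=[[0.34,-0.23,0.5],[0,0,1],[0,0,1],[0,0,1],[0,0,1],[0,0,1],[0,0,1],[0,0,1],[0,0,1],[0,0,0.8]], twist=[[0,0,0.18],[0,0,0],[0,0,0],[0,0,0],[0,0,0],[0,0,0],[0,0,0],[0,0,0],[0,0,0],[0,0,0]])

```text
time_s: 4.92
tcp_pos: [0.5155, -0.2849, 0.0345]
tcp_rot: [0.049, -3.139, -0.0]
contact_force: [-0.4, 0.7, -0.4]
grip_width: 0.088
finger_force: 0.0
```

Emit:
servo_tool(xyz=[[0,0,0.4],[0,0,0]], twist=[[0,0,0],[0,0,0]])

```text
time_s: 5.08
tcp_pos: [0.5151, -0.2846, 0.0264]
tcp_rot: [0.051, -3.138, -0.002]
contact_force: [0.0, 1.4, 0.3]
grip_width: 0.0876
finger_force: 0.0
```

Emit:
servo_tool(xyz=[[0,0,0],[0,0,0],[0,0,0],[0,0,0],[0,0,0],[0,0,0],[0,0,0],[0,0,0]], twist=[[0,0,0],[0,0,0],[0,0,0],[0,0,0],[0,0,0],[0,0,0],[0,0,0],[0,0,0]], claw=1, grip_force=40)

```text
time_s: 5.75
tcp_pos: [0.5169, -0.2852, 0.0288]
tcp_rot: [-0.055, 3.141, -0.0]
contact_force: [0.0, 0.1, -0.3]
grip_width: 0.038
finger_force: 0.0
```

Emit:
servo_tool(xyz=[[0,0,0],[0,0,0],[0,0,0],[0,0,0],[0,0,0],[0,0,0]], twist=[[0,0,0],[0,0,0],[0,0,0],[0,0,0],[0,0,0],[0,0,0]])

```text
time_s: 6.25
tcp_pos: [0.5168, -0.2852, 0.0286]
tcp_rot: [0.055, -3.141, -0.0]
contact_force: [-0.9, -0.3, -0.1]
grip_width: 0.0198
finger_force: 40.0
```

Emit:
servo_tool(xyz=[[0,0,-0.5],[0,0,-1],[0,0,-1],[0,0,-1],[0,0,-1],[0,0,-1],[0,0,-0.5]], twist=[[0,0,0],[0,0,0],[0,0,0],[0,0,0],[0,0,0],[0,0,0],[0,0,0]])

```text
time_s: 6.83
tcp_pos: [0.5175, -0.2859, 0.1515]
tcp_rot: [-0.054, 3.138, -0.002]
contact_force: [1.2, -0.5, -2.7]
grip_width: 0.0198
finger_force: 40.0
```

```bash
python3 - <<'E'
from h import *
d=load('w1'); o=np.load('pics/w1_o.npy',allow_pickle=True).item()
g=lambda x,y,z:wray(d,o,225+x/2.78-.3,115+y/2.78-.3,z)
for nm,x,y,z in [('pl -x-y',613,180,.052),('pl +x-y',582,388,.052),('chip3',718,236,.056),('chip1',702,330,.056),('chip2',763,286,.056),('hole-x-y',617,154,.04),('hole-x+y',783,152,.04),('hole+x-y',574,403,.04),('hole+x+y',737,376,.04),('base-x-y',556,124,.04)]:
    print(nm,g(x,y,z).round(4))
E
```

```text
pl -x-y [ 0.5095 -0.0251  0.052 ]
pl +x-y [ 0.6225 -0.0103  0.052 ]
chip3 [0.5328 0.0556 0.056 ]
chip1 [0.587  0.0641 0.056 ]
chip2 [0.5602 0.1068 0.056 ]
hole-x-y [ 0.4987 -0.0165  0.04  ]
hole-x+y [0.4853 0.1134 0.04  ]
hole+x-y [ 0.6385 -0.0027  0.04  ]
hole+x+y [0.6259 0.1285 0.04  ]
base-x-y [ 0.4876 -0.0577  0.04  ]
```

Emit:
servo_tool(xyz=[[0,0,0],[-0.24,0.93,0],[-0.24,0.93,0],[-0.24,0.93,0],[-0.24,0.93,0],[-0.24,0.93,0],[-0.24,0.93,0],[-0.24,0.93,0],[-0.24,0.93,0]], twist=[[0,0,-0.62],[0,0,0],[0,0,0],[0,0,0],[0,0,0],[0,0,0],[0,0,0],[0,0,0],[0,0,0]])

```text
time_s: 7.58
tcp_pos: [0.5399, -0.1324, 0.1486]
tcp_rot: [0.157, -3.137, -0.0]
contact_force: [0.2, -0.7, -2.1]
grip_width: 0.02
finger_force: 40.0
```

Emit:
servo_tool(xyz=[[-0.24,0.93,0],[-0.24,0.93,0],[-0.24,0.93,0],[-0.24,0.93,0],[-0.24,0.93,0],[-0.24,0.93,0],[-0.24,0.93,0],[-0.24,0.93,0],[0,0,0],[0,0,0]], twist=[[0,0,0],[0,0,0],[0,0,0],[0,0,0],[0,0,0],[0,0,0],[0,0,0],[0,0,0],[0,0,0],[0,0,0]])

```text
time_s: 8.42
tcp_pos: [0.5633, 0.0196, 0.1484]
tcp_rot: [0.161, -3.137, 0.0]
contact_force: [-0.0, -0.5, -0.8]
grip_width: 0.0197
finger_force: 40.0
```

```bash
python3 - <<'E'
from h import *
o=get_obs(); d=snap('wrist','w2'); np.save('pics/w2_o.npy',o,allow_pickle=True); print(o['tcp_pos'],o['tcp_rot'],o['contact_force'])
E
```

```text
[0.56330547 0.01960231 0.14840227] [ 1.60736037e-01 -3.13682190e+00  3.20887657e-05] [-0.04548724 -0.45900368 -0.81522857]
```

View pics/w2.png

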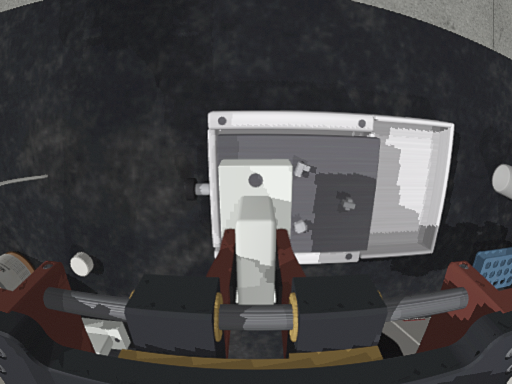

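```bash
python3 - <<'E'
from h import *
d=load('w2'); o=np.load('pics/w2_o.npy',allow_pickle=True).item()
y=np.radians(95.9); uy=np.array([np.cos(y),np.sin(y)]); ux=np.array([uy[1],-uy[0]])
for nm,u,v,z in [('h1',222,121,.04),('h2',362,124,.04),('h3',348,257,.04),('pl++',367,251,.052),('pl-+',379,138,.052),('chip',303,169,.054),('chip',347,204,.054),('chip',302,227,.054),('foot-x-y',220,161,.1484-.0286+.02),('foot-x+y',292,160,.1484-.0286+.02)]:
    p=wray(d,o,u,v,z)[:2]; q=p-o['tcp_pos'][:2]; print(nm,p.round(4),'local to tcp',(q@ux).round(4),(q@uy).round(4))
E
```

```text
h1 [ 0.4984 -0.0173] local to tcp -0.0683 -0.03
h2 [0.4855 0.1127] local to tcp -0.0679 0.1006
h3 [0.6254 0.1264] local to tcp 0.0728 0.0998
pl++ [0.6108 0.1409] local to tcp 0.0597 0.1157
pl-+ [0.4953 0.1273] local to tcp -0.0566 0.1141
chip [0.5325 0.0591] local to tcp -0.0266 0.0425
chip [0.5612 0.1065] local to tcp 0.0068 0.0867
chip [0.5883 0.0667] local to tcp 0.0297 0.0443
foot-x-y [ 0.5146 -0.0062] local to tcp -0.0511 -0.0206
foot-x+y [0.5097 0.0358] local to tcp -0.0516 0.0216
```

Emit:
servo_tool(xyz=[[-0.1,0,0.6],[0,0,0.8],[0,0,0.7],[0,0,0.5],[0,0,0.4],[0,0,0],[0,0,0],[0,0,0]], twist=[[0,0,0],[0,0,0],[0,0,0],[0,0,0],[0,0,0],[0,0,0],[0,0,0],[0,0,0]])

```text
time_s: 9.13
tcp_pos: [0.566, 0.0184, 0.0891]
tcp_rot: [-0.156, 3.137, -0.0]
contact_force: [-0.8, -0.2, -1.0]
grip_width: 0.0201
finger_force: 40.0
```

Emit:
servo_tool(xyz=[[0,0,0.2],[0,0,0.17],[0,0,0],[0,0,0],[0,0,0]], twist=[[0,0,0],[0,0,0],[0,0,0],[0,0,0],[0,0,0]])

```text
time_s: 9.55
tcp_pos: [0.5656, 0.0188, 0.0813]
tcp_rot: [-0.157, 3.138, 0.0]
contact_force: [0.2, -0.4, -1.3]
grip_width: 0.0197
finger_force: 40.0
```

Emit:
servo_tool(xyz=[[0,0.2,0],[0,0.25,0],[0,0.25,0],[0,0.25,0],[0,0.25,0],[0,0.25,0],[0,0.25,0],[0,0.25,0],[0,0.25,0],[0,0.25,0]], twist=[[0,0,0],[0,0,0],[0,0,0],[0,0,0],[0,0,0],[0,0,0],[0,0,0],[0,0,0],[0,0,0],[0,0,0]])

```text
time_s: 10.38
tcp_pos: [0.5606, 0.068, 0.0812]
tcp_rot: [-0.157, 3.138, -0.0]
contact_force: [0.4, -0.1, -1.5]
grip_width: 0.0197
finger_force: 40.0
```

Emit:
servo_tool(xyz=[[0,0.25,0],[0,0.25,0],[0,0.25,0],[0,0.25,0],[0,0.25,0],[0,0.25,0],[0,0.25,0],[0,0.25,0],[0,0,0],[0,0,0]], twist=[[0,0,0],[0,0,0],[0,0,0],[0,0,0],[0,0,0],[0,0,0],[0,0,0],[0,0,0],[0,0,0],[0,0,0]])

```text
time_s: 11.22
tcp_pos: [0.5566, 0.1077, 0.0812]
tcp_rot: [0.158, -3.138, -0.0]
contact_force: [-0.5, 1.2, -1.7]
grip_width: 0.0199
finger_force: 40.0
```

```bash
python3 - <<'E'
from h import *
o=get_obs(); d=snap('wrist','w3'); np.save('pics/w3_o.npy',o,allow_pickle=True); print(o['tcp_pos'],o['tcp_rot'],o['contact_force'])
E
```

```text
[0.55657585 0.10773378 0.0812063 ] [ 1.58158399e-01 -3.13754715e+00 -1.26500204e-04] [-0.50742902  1.24328982 -1.6729064 ]
```

View pics/w3.png

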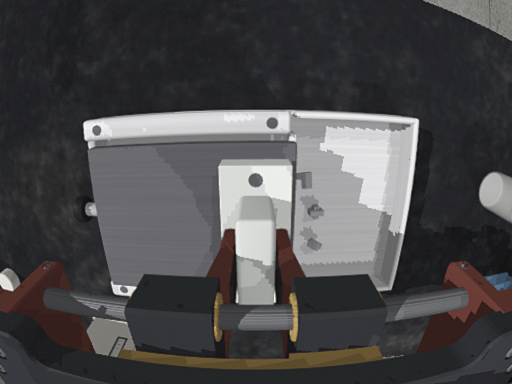

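The plate is clear behind the block. The chips, at about (305,180), (316,211) and (313,243), are at or over the edge. I'll push 14 mm further.

Emit:
servo_tool(xyz=[[0,0.25,0],[0,0.25,0],[0,0.2,0],[0,0,0],[0,0,0],[0,0,0],[0,0,0]], twist=[[0,0,0],[0,0,0],[0,0,0],[0,0,0],[0,0,0],[0,0,0],[0,0,0]])

```text
time_s: 11.85
tcp_pos: [0.5553, 0.121, 0.0812]
tcp_rot: [0.156, -3.138, 0.0]
contact_force: [0.7, -0.4, -1.7]
grip_width: 0.0199
finger_force: 40.0
```

Emit:
servo_tool(xyz=[[0,0,-0.5],[0,0,-0.5],[0,-1,-0.5],[0,-1,0],[0,-1,0],[0,-0.2,0],[0,0,0],[0,0,0]], twist=[[0,0,0],[0,0,0],[0,0,0],[0,0,0],[0,0,0],[0,0,0],[0,0,0],[0,0,0]])

```text
time_s: 12.52
tcp_pos: [0.5618, 0.0583, 0.1118]
tcp_rot: [-0.157, 3.137, 0.001]
contact_force: [-0.3, 0.2, -1.8]
grip_width: 0.0195
finger_force: 40.0
```

```bash
python3 - <<'E'
from h import *
o=get_obs(); d=snap('wrist','w4'); print(o['tcp_pos'],o['tcp_rot'],o['contact_force'],o['finger_force'])
E
```

```text
[0.56181727 0.05827124 0.11179269] [-1.56534523e-01  3.13712753e+00  1.33824291e-03] [-0.26512775  0.21635311 -1.80916811] 39.95809257030487
```

View pics/w4.png

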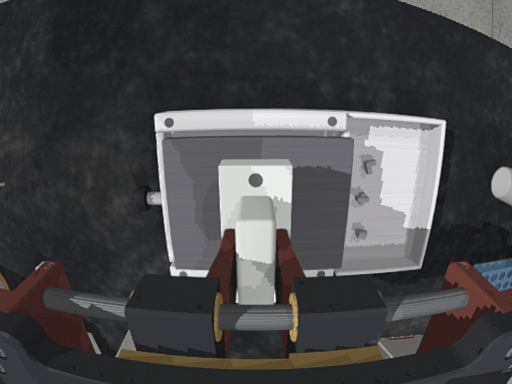

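All three chips are in the tray, at (369,165), (361,197) and (360,233). Lowering the block onto the plate.

Emit:
servo_tool(xyz=[[0,0,0.5],[0,0,0.5],[0,0,0.4],[0,0,0.1],[0,0,0.1],[0,0,0.1],[0,0,0],[0,0,0],[0,0,0]], twist=[[0,0,0],[0,0,0],[0,0,0],[0,0,0],[0,0,0],[0,0,0],[0,0,0],[0,0,0],[0,0,0]])

```text
time_s: 13.32
tcp_pos: [0.5616, 0.0578, 0.0776]
tcp_rot: [-0.157, 3.138, 0.001]
contact_force: [-2.2, 2.7, 4.2]
grip_width: 0.02
finger_force: 40.0
```

Emit:
servo_tool(xyz=[[0,0,0.1],[0,0,0.1],[0,0,0.1],[0,0,0.1],[0,0,0.05],[0,0,0],[0,0,0],[0,0,0],[0,0,0],[0,0,0]], twist=[[0,0,0],[0,0,0],[0,0,0],[0,0,0],[0,0,0],[0,0,0],[0,0,0],[0,0,0],[0,0,0],[0,0,0]])

```text
time_s: 14.15
tcp_pos: [0.5618, 0.0577, 0.069]
tcp_rot: [-0.157, 3.137, 0.001]
contact_force: [-4.3, 1.3, 9.1]
grip_width: 0.0197
finger_force: 40.0
```

```bash
python3 - <<'E'
from h import *
for k in range(3):
    d=snap('wrist','w5'); o=get_obs(); print(o['tcp_pos'],o['tcp_rot'],o['contact_force'],o['ft_torque'],o['finger_force'])
s=snap('scene','s5'); cv2.imwrite('pics/v5.png',np.vstack([cv2.resize(s['img'][140:240,170:290,::-1],(360,300),interpolation=cv2.INTER_CUBIC),cv2.resize(d['img'][:,:,::-1],(360,270))]))
E
```

```text
[0.56182041 0.05772909 0.06896935] [-1.56882448e-01  3.13715049e+00  8.93617077e-04] [-3.19127995  1.54222585  8.47469311] [ 0.31532963  1.00114148 -0.0188722 ] 39.98263120651245
[0.56183529 0.05773974 0.06898138] [-1.56854645e-01  3.13709404e+00  9.54481263e-04] [-3.5876092   1.91371898  8.51378909] [ 0.33603633  0.97107333 -0.07009105] 39.982529282569885
[0.56182127 0.0577425  0.06894612] [-1.56875580e-01  3.13716319e+00  8.84346466e-04] [-3.97627261  2.63464286  8.58651422] [ 0.42790951  0.95413215 -0.00654941] 39.98255789279938
```

View pics/v5.png

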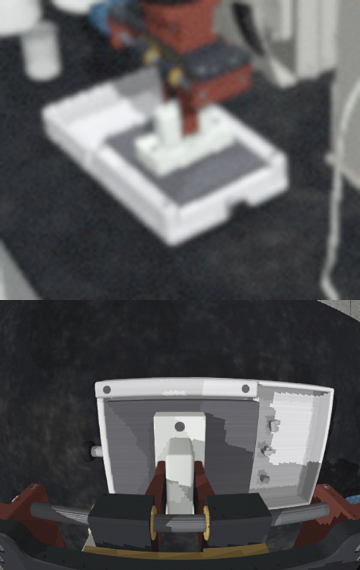

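Emit:
servo_tool(xyz=[[0,0,0.04],[0,0,0],[0,0,0],[0,0,0],[0,0,0],[0,0,0]], twist=[[0,0,0],[0,0,0],[0,0,0],[0,0,0],[0,0,0],[0,0,0]])

```text
time_s: 14.85
tcp_pos: [0.5618, 0.0577, 0.0682]
tcp_rot: [-0.157, 3.137, 0.001]
contact_force: [-5.0, 2.5, 8.9]
grip_width: 0.0199
finger_force: 40.0
```

```bash
python3 - <<'E'
from h import *
o=get_obs(); print(o['tcp_pos'],o['contact_force'],abs(o['joint_vel']).max())
print(finish_job())
E
```

```text
[0.56182203 0.0577309  0.06820883] [-4.96959184  2.4584129   8.8853642 ] 0.0022192460735579655
the job is handed in; nothing more can be done
None
```

I handed the job in at about 15 s with all three chips in the tray and the gripped block holding the plate about level with the rails (travel of 11–12 mm, worked out from arm height and force). No verdict came back, and I did not re-measure the beaker, cutter or cap.

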